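# Slide a mounted slide under the flap of the slide press

## Robot

A 6-joint arm with a two-finger parallel gripper is mounted at the origin on the work surface. World frame = base frame: x ahead of the robot, y to its left, z up, the work surface at z = 0. Lengths are in mm, angles in rad, forces in N, time in s.
With the tool pointing down it reaches from about 275 to 1000 mm from the base axis. Payload 8.4 kg.
Tool frame: the origin (TCP) lies on the centre line of the jaws, within the pads' length; the fingertips stand 17 mm ahead of it and the grasp point (between the pads) lies 2 mm behind it (r.tcp_to_tips is the z of the fingertips in the tool frame, in mm); z points along the fingers, y is the direction in which the jaws open and shut (so a half turn about z gives the same grasp; the last joint's range is limited). The gripper opens to 85 mm and grips with 20 to 120 N. Pads are 22 mm wide; open, the fingers measure 114 mm over their backs; the gripper's body (76 mm by 85 mm) begins 54 mm behind the grasp point. The pads swing forward as they close: fully open they stand 13 mm farther back than shut.
Start: joints at [1.222, 0.353, 1.633, -0, 1.155, -0.002], TCP at [212.43, 587.794, 248.281] pointing down, gripper open.
Joint ranges: [-2.63, 2.63], [-0.92, 2.1], [0.06, 2.66], [-1.3, 4.44], [0, 2.69], [-3.02, 3.02]. Speed limits (rad/s): [2.22, 2.22, 2.79, 3.14, 3.14, 3.14].

## Interface

Orientations are given as [roll, pitch, yaw] about the fixed x, y, z axes, in that order (R = Rz(yaw) Ry(pitch) Rx(roll)).
In Python, from rig import r, cams, job gives the robot as it stands.
- The arm moves only by the tool drive_tool, never from a script. Its argument "deltas" is a list of rows, each a list of 4 numbers: the shift along the tool's x, y, z in cm, then the turn about the tool's z in rad. In form: [[x, y, z, roll], ...]. A call has 1 to 12 rows; each row shifts and turns the commanded pose from where the row before left it, along the tool's axes as they then stand; what a row does not reach is not made up. A row lasts 1/12 s, in which the tool goes at most 41.7 mm and 7.16 degrees, less where a joint would pass 70% of its speed; a pose out of reach is approached as far as the arm can. A call with a gripper value outside its range is refused whole. "jaw" is the closure, from 0 (fully open) to 1 (shut), set as the call begins (left out, the last holds). The fingers move at their own pace and stop on an object; "force" is the grip in N (left out, the last holds). Time passes only in rows, so rows that do not move let the fingers close. It gives the time, the measured TCP pose, the force and the opening at its end, in the units of the state.
- r.sense(): the state, without advancing time (a new reading comes with each control period).
- cams.grab_frame(name): name is "side" or "top"; returns (picture, depth): 400x640x3 uint8, red, green, blue; 400x640 float32, mm along the optical axis (not along the pixel's ray), 0 where there is no reading.
- cams.camera_params(name): a dict with "fx", "fy", "cx", "cy" (pixels), "k1" (the pictures are not rectified: a ray, as slopes to the right and down, at radius r is drawn at 1 + k1 r^2 times it, then the intrinsics apply), "R" (3x3) and "t" (3): a world point X has camera coordinates R X + t. Camera axes: x right, y down, z forward; pixel columns grow to the right and rows downward; lengths in mm; the calibration is good to about 2 mm. A picture is of the moment at which its call begins. camera_params takes no time and is no camera call.
- job.sign_off(): hands the job in, once; it reports no verdict.
The state is a dict: "clock": time; "qpos": joint angles; "qvel": joint speeds; "joint_efforts": joint torques, N m; "eef_pos": TCP position; "tcp_rot": TCP orientation; "contact_force": force on the tool from outside, world axes, zero at the start; "wrist_torque": the same for the moment, N m; "opening": opening from 0.0 (shut) to 1.0 (fully open).
Only numpy, scipy, OpenCV 4.12 (cv2) and the standard library are available. Lean on these libraries where they do the work, as an engineer would, in place of code of your own. Each camera call takes 0.05 s, during which the arm holds its last target. There are 200 camera calls.

## Task

Load the slide press: press its thumb bar down with one fingertip to raise the sprung flap, and while holding it up push the slide carrier along its track under the flap with the other fingertip until it is fully home against the end stop. Keep the flap up and off the slide until the carrier is home, then let the bar come up slowly, so that the flap settles gently on the slide, and take the hand away. Only push the carrier, never lift it, and leave the other things on the bench alone.

Things in the scene. Friction and masses are not known exactly. Their poses are not given: they have to be found in the camera images.
- press: Slide press fixed to the bench: painted base 118 x 220 mm (x -58 to 60), 8 mm thick. Origin: centre of the base's underside, z up. +y is the push direction along the track, +x goes across from the thumb bar to the track. Track: centre line x = 31 mm, floor 14 mm above the bench, 39 mm wide between side rails 6 mm high, open at its -y end.
- track_end (a point): Foot of the end stop's face, on the track's floor and centre line (press frame x 31, y 90, z 14 mm; axes as the press). The stop is 10 mm high. The carrier is home when its leading end meets it, its origin then at y = 48 mm in the press frame.
- flap_mouth (a point): Where the flap begins, on the track's floor and centre line (press frame x 31, y 30, z 14 mm; axes as the press). The flap covers the track from here to y = 80 mm; the rubber pad below it is 20 mm wide and runs from y = 34 to 76 mm.
- hinge_line (a point): On the flap's hinge line, which runs along the press's y (press frame x -6, y 0, z 25 mm; axes as the press). Hinge blocks on it reach 30 mm above the bench. The raised flap reaches about 55 mm above the bench.
- flap (a joint): Angle of the rigid flap and thumb bar, rad: 0 = shut on the empty track, up to 0.55 as the bar is pressed. A spring shuts it: some 4 N at thumb_bar starts it, 8 to 9 N hold 0.45. The carrier passes at 0.30 or more; 0.4 to 0.5 is a good opening. On a slide it reads about 0.13. Let go, it snaps shut at once: raise the finger at 20 mm/s or less to ease it down.
- thumb_bar (a point): On the upper face of the thumb bar, on its rubber strip, 39 mm from the hinge line (press y = -7.5 mm), 36 mm above the bench at rest; moves with the bar. The bar is a plate 185 mm long (press y -100 to 85 mm), 3 mm thick, 4 to 50 mm out from the hinge line on the side away from the track. A finger can slide along it while pressing.
- bar_edge (a point): Outer edge of the thumb bar's upper face, 50 mm from the hinge line, same y as thumb_bar. At rest 39 mm above the bench: the bar slopes up outwards by 0.25 rad, is level at joint 0.25 and slopes down outwards beyond. A flat fingertip over thumb_bar, its end 21 to 22 mm above the bench, gives a joint of about 0.4.
- carrier: Aluminium slide carrier with a glass slide in it, lying in the track: 36 mm wide (x), 84 mm long (y), 8 mm high. Origin: centre of its underside; +y along the track to the stop, z up. 60 to 110 g. It starts in the open part of the track just short of the flap, slides freely, and travels 65 to 100 mm to home.
- push_face (a point): Middle of the rear face of the carrier's upright end plate, the face to push: 42 mm behind the carrier's origin, 9 mm above its underside; axes as the carrier. The plate is 36 mm wide, 4 mm thick and 18 mm high (top 32 mm above the bench). When the carrier is home it is still 24 mm outside the flap.
- vial: corked glass vial, 24 mm across, 60 mm tall, standing near the press; origin at the centre of its foot. Leave it alone.
- mountant: small amber bottle with a black cap, 36 mm across, 62 mm tall, standing near the press; origin at the centre of its foot. Leave it alone.
- pin_block: stepped wooden pinning block, 28 x 66 mm, 27 mm tall, beside the thumb bar; origin at the centre of its underside. Leave it alone.
- forceps: steel forceps, 120 mm long, 7 mm high, lying past the end-stop end of the press; origin at the middle of the underside. Leave them alone.
- unit_tray: white card tray of pinned beetles, 75 x 95 mm, 40 mm tall, off to the robot's right; origin at the centre of its underside. Leave it alone.
- petri: clear petri dish, 90 mm across, 16 mm tall, off to the robot's left; origin at the centre of its underside. Leave it alone.
- guide_book: paperback field guide, 122 x 170 mm, 22 mm thick, lying at the far right; origin at the centre of its underside. Leave it alone.
There are look-alikes about, which are no part of the job. Of the things that look like the carrier, the middle-sized one is meant.

How it is judged (in metres and radians):
On the way, in this order (a step that is already met when the one before it is completed fails the run):
1. a fingertip presses the thumb bar so that the flap stands raised while the carrier is still outside it (value of joint flap above 0.27 rad and contact force between the fingers and flap above 1 N and y of carrier in the frame of press below -0.008 m), for 0.1 s.
2. with the flap still held up by the finger, the carrier has been pushed home against the end stop (value of joint flap above 0.25 rad and contact force between the fingers and flap above 1 N and y of carrier in the frame of press above 0.045 m), for 0.1 s.
At the end, for the whole second after the job is handed in: the carrier lies flat in the track with its leading end within 3.5 mm of the end stop, and the flap has come down on the slide (joint 0.08 to 0.19 rad) and presses it; everything at rest (y of carrier in the frame of press between 0.0445 and 0.0505 m and z of carrier in the frame of press below 0.016 m and angle between carrier's own z axis and vertical below 0.05 rad and value of joint flap between 0.08 and 0.19 rad and contact force between flap and carrier above 1 N and linear speed of carrier below 0.01 m/s); the robot touches nothing.
It fails at once if the flap scrapes on the carrier or slide before the carrier is home (contact force between flap and carrier above 1 N and y of carrier in the frame of press below 0.041 m).
It fails at once if the flap snaps down instead of being eased down (velocity of joint flap below -3 rad/s).
It fails at once if the carrier is lifted off its track or tipped (z of carrier in the frame of press above 0.021 m or angle between carrier's own z axis and vertical above 0.15 rad).
It fails at once if a thing on the bench is disturbed (distance of any of vial, mountant, pin_block, forceps, unit_tray, petri, guide_book from where it was at the start of the episode above 0.015 m).
It also fails if it takes over 42 s, if anything falls off the work surface, if the arm or the gripper's body presses on something with over 40 N, if the wrist force passes 120 N, or if a joint passes its speed limit or range.

## Working session

There is one attempt and no reset: what is moved stays moved. The work goes in short steps, Python scripts to look and compute and a tool call to move; the robot and the scene stay as the last step left them, time stands still between calls to the robot, and variables do not carry over. Pictures are saved under pics/ and viewed, about 8 in all and at most 12, crops included, and the job is handed in when it is done.

Besides the shell and the picture viewer there is one more tool, called after "Emit:" as name([rows], argument=value, ...), one row to a line, values as JSON. drive_tool: Moves the arm, as the interface text tells. Its arguments: {"type":"object","properties":{"deltas":{"type":"array"},"jaw":{"type":"number"},"force":{"type":"number"}},"required":["deltas"]}

```bash
ls; mkdir -p pics
python3 - <<'E'
from rig import r,cams,job
import cv2,numpy as np
for n in("top","side"):
    p,d=cams.grab_frame(n);cv2.imwrite(f"pics/{n}0.png",p[:,:,::-1]);np.savez(f"{n}0.npz",p=p,d=d)
    print(n,cams.camera_params(n))
print(r.sense(),r.tcp_to_tips)
E
```

```text
pics
top {'fx': 479.0874329181722, 'fy': 479.0874329181722, 'cx': 323.35692785557956, 'cy': 198.88423273151872, 'k1': -0.015923291381193767, 'R': array([[ 0.02867088, -0.99958488, -0.00283734],
       [-0.97626718, -0.02739227, -0.21483031],
       [ 0.2146634 ,  0.00892937, -0.97664727]]), 't': array([ -13.18705958,  559.34393965, 1299.79476287])}
side {'fx': 366.9060950453258, 'fy': 366.9060950453258, 'cx': 321.4653112014246, 'cy': 202.33029229621158, 'k1': -0.05167396122636406, 'R': array([[-9.66399023e-01, -2.57046547e-01,  2.31396604e-05],
       [-1.85169480e-01,  6.96105652e-01, -6.93649180e-01],
       [ 1.78284019e-01, -6.70346175e-01, -7.20312998e-01]]), 't': array([541.11480045, 124.90646304, 865.75488072])}
{'clock': 0.1, 'qpos': array([ 1.22158547e+00,  3.53579120e-01,  1.63410271e+00, -4.45422420e-06,
        1.15524492e+00, -2.38896293e-03]), 'qvel': array([-3.42327362e-05, -1.43875021e-03, -1.76768386e-03,  1.30113881e-03,
       -2.68297125e-03, -8.31527619e-04]), 'joint_efforts': array([ 1.59541737e-04, -6.06361985e+01, -3.42822897e+01, -2.49984362e-05,
        3.99434750e-03, -4.96746725e-05]), 'eef_pos': array([212.28638669, 587.369097  , 247.61824204]), 'tcp_rot': array([-3.14025856e+00,  8.85640586e-07,  2.79477257e+00]), 'contact_force': array([-0.51682908,  0.32187353,  0.83639682]), 'wrist_torque': array([-0.00107087, -0.00110066,  0.01097566]), 'opening': 0.9975672142359726} 17.0
```

View pics/top0.png

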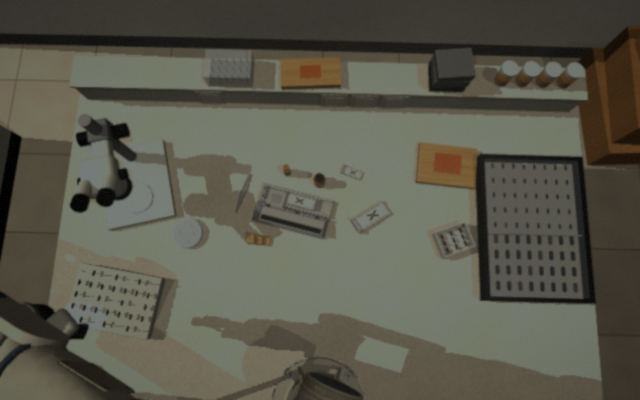

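View pics/side0.png

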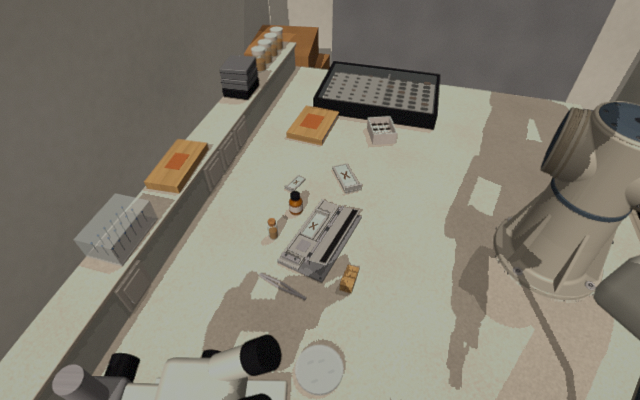

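Run:
```python
import cv2,numpy as np
t=np.load("top0.npz")["p"][150:260,220:400,::-1];s=np.load("side0.npz")["p"][160:310,240:380,::-1]
t=cv2.convertScaleAbs(t,alpha=1.7)
cv2.imwrite("pics/t1.png",cv2.resize(t,None,fx=4.4,fy=4.4,interpolation=cv2.INTER_CUBIC))
cv2.imwrite("pics/s1.png",cv2.resize(s,None,fx=4,fy=4,interpolation=cv2.INTER_CUBIC))
```

```text
(no output)
```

View pics/t1.png

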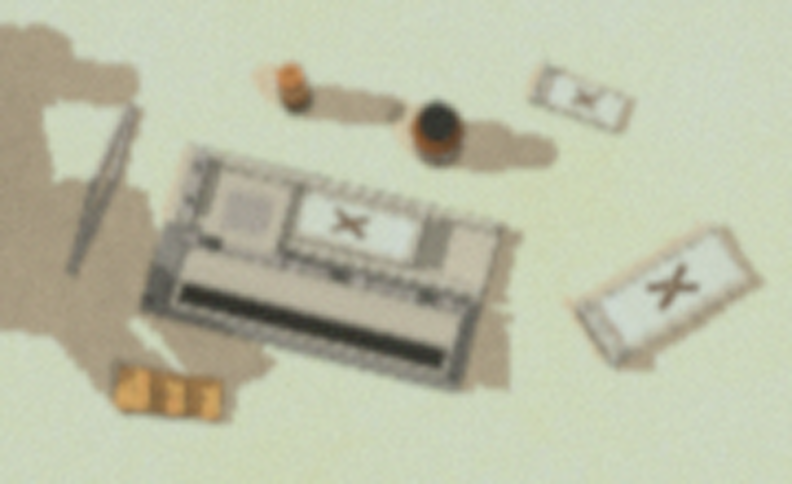

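View pics/s1.png

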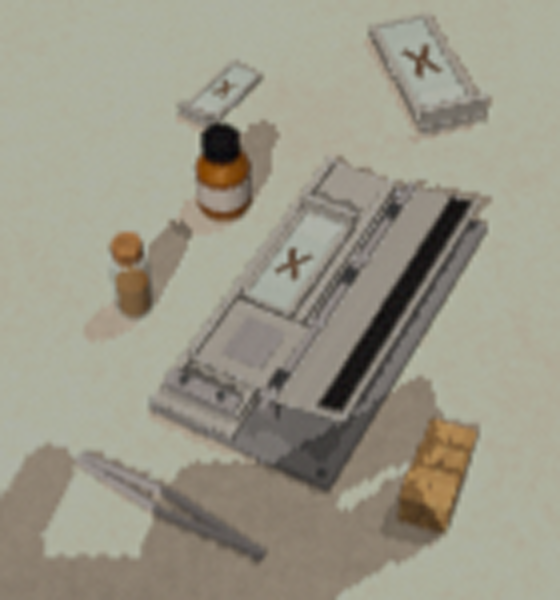

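```bash
cat > h.py <<'E'
import cv2,numpy as np
from rig import r,cams,job
def ray(n,uv,z):
    c=cams.camera_params(n);K=np.array([[c['fx'],0,c['cx']],[0,c['fy'],c['cy']],[0,0,1]])
    u=cv2.undistortPoints(np.float64(uv).reshape(-1,1,2),K,np.array([c['k1'],0,0,0])).reshape(-1,2)
    d=np.c_[u,np.ones(len(u))]@c['R'];o=-c['R'].T@c['t']
    return o+d*((z-o[2])/d[:,2])[:,None]
def proj(n,X):
    c=cams.camera_params(n);K=np.array([[c['fx'],0,c['cx']],[0,c['fy'],c['cy']],[0,0,1]])
    return cv2.projectPoints(np.float64(X).reshape(-1,1,3),cv2.Rodrigues(c['R'])[0],c['t'],K,np.array([c['k1'],0,0,0,0]))[0].reshape(-1,2)
E
python3 - <<'E'
from h import *
for n,(a,b,c,d),th in(("top",(205,235,255,330),45),("side",(205,265,315,365),45)):
    p=np.load(n+"0.npz")["p"];g=p.max(2)[a:b,c:d]
    m=(g<th).astype(np.uint8)
    k,l,s,_=cv2.connectedComponentsWithStats(m);print(n,s[1:][s[1:,4]>15])
    i=1+np.argmax(s[1:,4]);ys,xs=np.nonzero(l==i);P=np.c_[xs+c,ys+a].astype(np.float32)
    W=ray(n,P,36)[:,:2];ctr=W.mean(0);u,sv,v=np.linalg.svd(W-ctr);v=v[0]*np.sign(v[0][1])
    q=(W-ctr)@v;w=(W-ctr)@[v[1],-v[0]];mid=ctr+v*(q.min()+q.max())/2
    print("ctr",ctr,"mid",mid,"yaw",-np.degrees(np.arctan2(v[0],v[1])),"len",np.ptp(q),"wid",np.percentile(w,[5,95]))
# corners of base in top (crop/4.4 + offset)
C=np.array([[195,150],[145,310],[465,388],[515,228]])/4.4+[220,150]
print(ray("top",C,8)[:,:2])
C=np.array([[150,405],[330,488],[487,228],[335,160]])/4+[240,160]
print(ray("side",C,8)[:,:2])
E
```

```text
top [[  6  10  59  18 187]]
ctr [489.96696744  95.33881963] mid [490.07579601  95.80749339] yaw -13.072718153082585 len 172.18566900029614 wid [-4.02095487  4.05116508]
side [[  6   5  36  52 261]]
ctr [492.274151    99.84645956] mid [490.94472666  94.05766555] yaw -12.933978412114955 len 174.48249377634082 wid [-4.72356724  4.77500623]
[[611.20621221 180.01352394]
 [500.71574192 207.2347834 ]
 [454.61620779  -6.92204696]
 [563.37023968 -37.43394628]]
[[615.00173233 187.26479369]
 [500.71557191 213.7570011 ]
 [452.44267199   2.84588564]
 [561.84340216 -30.95940697]]
```

```bash
cat >> h.py <<'E'
yaw=np.radians(-13.0);ex=np.array([np.cos(yaw),np.sin(yaw)]);ey=np.array([-ex[1],ex[0]])
O=np.array([490.5,95.2])+45*ex+7.5*ey
def p2w(x,y,z): q=O+x*ex+y*ey;return np.array([q[0],q[1],z])
def w2p(P): d=np.asarray(P)[...,:2]-O;return np.stack([d@ex,d@ey],-1)
E
python3 - <<'E'
from h import *
print("O",O)
for n in("top","side"):
    c=cams.camera_params(n);print(n,"cam",-c['R'].T@c['t'],w2p(-c['R'].T@c['t']))
    g=np.load(n+"0.npz")["p"].astype(np.float32)
    ims=[]
    for z in (14,22,32):
        ys=np.arange(-120,120,.5);xs=np.arange(70,-70,-.5)
        X=np.array([[p2w(x,y,z) for y in ys] for x in xs]).reshape(-1,3)
        uv=proj(n,X).astype(np.float32).reshape(len(xs),len(ys),2)
        w=cv2.remap(g,uv[...,0],uv[...,1],cv2.INTER_LINEAR)
        if z==22: ims.append(w)
        v=w[70:86].mean((0,2))  # x 27..35
        if z!=14: print(z,[(int(ys[i]),int(v[i])) for i in range(0,340,8)])
    im=cv2.convertScaleAbs(ims[0],alpha=1.6 if n=="top" else 1)[:,:,::-1]
    cv2.imwrite(f"pics/r_{n}.png",im)
a=np.vstack([cv2.imread("pics/r_top.png"),cv2.imread("pics/r_side.png")])
for k in range(-100,120,20): cv2.line(a,((k+120)*2,0),((k+120)*2,6),(0,0,255),1);cv2.line(a,((k+120)*2,280),((k+120)*2,286),(0,0,255),1)
cv2.imwrite("pics/rect.png",a)
E
```

```text
O [536.03378582  92.38497804]
top cam [ 267.42884465   -9.46624176 1389.56761989] [-238.80907465 -159.66374435]
22 [(-120, 89), (-116, 86), (-112, 82), (-108, 95), (-104, 105), (-100, 107), (-96, 108), (-92, 107), (-88, 107), (-84, 106), (-80, 96), (-76, 79), (-72, 76), (-68, 76), (-64, 74), (-60, 83), (-56, 105), (-52, 118), (-48, 121), (-44, 121), (-40, 120), (-36, 121), (-32, 120), (-28, 119), (-24, 107), (-20, 88), (-16, 81), (-12, 82), (-8, 80), (-4, 93), (0, 112), (4, 119), (8, 119), (12, 119), (16, 118), (20, 109), (24, 85), (28, 78), (32, 95), (36, 103), (40, 101), (44, 98), (48, 96)]
32 [(-120, 89), (-116, 85), (-112, 82), (-108, 96), (-104, 106), (-100, 107), (-96, 108), (-92, 107), (-88, 107), (-84, 105), (-80, 93), (-76, 78), (-72, 76), (-68, 75), (-64, 74), (-60, 89), (-56, 108), (-52, 119), (-48, 122), (-44, 121), (-40, 120), (-36, 120), (-32, 120), (-28, 116), (-24, 101), (-20, 89), (-16, 90), (-12, 91), (-8, 88), (-4, 98), (0, 114), (4, 119), (8, 119), (12, 119), (16, 116), (20, 102), (24, 80), (28, 83), (32, 99), (36, 103), (40, 101), (44, 99), (48, 98)]
side cam [39
[... 382 characters left out ...]
, 125), (-16, 97), (-12, 104), (-8, 107), (-4, 135), (0, 160), (4, 168), (8, 166), (12, 164), (16, 165), (20, 158), (24, 121), (28, 127), (32, 146), (36, 139), (40, 134), (44, 134), (48, 135)]
32 [(-120, 166), (-116, 164), (-112, 163), (-108, 164), (-104, 166), (-100, 165), (-96, 154), (-92, 143), (-88, 148), (-84, 148), (-80, 148), (-76, 148), (-72, 149), (-68, 146), (-64, 122), (-60, 126), (-56, 131), (-52, 123), (-48, 138), (-44, 164), (-40, 171), (-36, 172), (-32, 170), (-28, 167), (-24, 167), (-20, 166), (-16, 140), (-12, 115), (-8, 131), (-4, 145), (0, 131), (4, 131), (8, 162), (12, 167), (16, 166), (20, 164), (24, 165), (28, 150), (32, 107), (36, 142), (40, 146), (44, 141), (48, 142)]
```

View pics/rect.png

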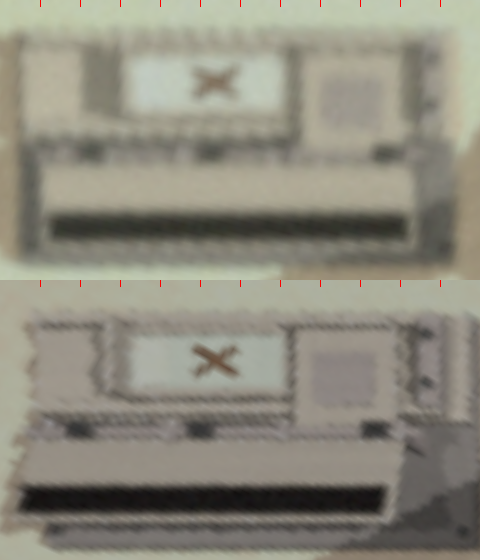

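Emit:
drive_tool([
  [0, 0, 0, 0.121],
  [0, 0, 0, 0.121],
  [0, 0, 0, 0.121],
  [0, 0, 0, 0.121],
  [0, 0, 0, 0.121],
  [0, 0, 0, 0.121],
  [0, 0, 0, 0.121],
  [0, 0, 0, 0.121],
  [0, 0, 0, 0.121],
  [0, 0, 0, 0.121],
  [0, 0, 0, 0.121],
  [0, 0, 0, 0.12],
], jaw=0.28)

```text
clock: 1.1
eef_pos: [212.3, 587.5, 247.8]
tcp_rot: [-3.141, 0.001, 1.338]
contact_force: [-1.1, -0.1, 0.1]
opening: 0.719
```

Emit:
drive_tool([
  [-2.5, 2.1, 0, 0],
  [-2.5, 2.1, 0, 0],
  [-2.5, 2.1, 0, 0],
  [-2.5, 2.1, 0, 0],
  [-2.5, 2.1, 0, 0],
  [-2.5, 2.1, 0, 0],
  [-2.5, 2.1, 0, 0],
  [-2.5, 2.1, 0, 0],
  [-2.5, 2.1, 0, 0],
  [-2.5, 2.1, 0, 0],
])

```text
clock: 1.93
eef_pos: [361.0, 295.4, 248.1]
tcp_rot: [-3.141, 0.0, 1.344]
contact_force: [1.4, 0.2, 0.7]
opening: 0.717
```

Emit:
drive_tool([
  [-2.5, 2.1, 0, 0],
  [-2.5, 2.1, 0, 0],
  [-2.5, 2.1, 0, 0],
  [-2.5, 2.1, 0, 0],
  [-2.5, 2.1, 0, 0],
  [-2.5, 2.1, 0, 0],
  [-2.5, 2.1, 0, 0],
  [-2.5, 2.1, 0, 0],
  [-2.0, 2.1, 0, 0],
  [-2.0, 2.1, 0, 0],
  [0, 0, 1.0, 0],
  [0, 0, 1.0, 0],
])

```text
clock: 2.93
eef_pos: [511.9, 14.8, 227.8]
tcp_rot: [3.141, -0.0, 1.341]
contact_force: [-0.4, -0.4, -0.8]
opening: 0.722
```

Emit:
drive_tool([
  [0, 0, 2.0, 0],
  [0, 0, 2.0, 0],
  [0, 0, 2.0, 0],
  [0, 0, 2.0, 0],
  [0, 0, 2.0, 0],
  [0, 0, 2.0, 0],
  [0, 0, 1.0, 0],
  [0, 0, 0.5, 0],
  [0, 0, 0, 0],
])

```text
clock: 3.68
eef_pos: [510.3, 16.4, 92.3]
tcp_rot: [-3.139, 0.001, 1.344]
contact_force: [-0.7, -0.1, 0.4]
opening: 0.722
```

Run:
```python
from h import *
s=r.sense();print(s['eef_pos'],s['tcp_rot'],w2p(s['eef_pos']),s['contact_force'])
out=[]
for n in("side","top"):
    p,d=cams.grab_frame(n);np.savez(n+"1.npz",p=p,d=d)
    e=s['eef_pos'];u=proj(n,[e])[0].astype(int);print(n,u)
    c=p[u[1]-70:u[1]+80,u[0]-90:u[0]+90,::-1]
    if n=="top":c=cv2.convertScaleAbs(c,alpha=1.6)
    out.append(cv2.resize(c,(400*9//9,400*150//180),interpolation=cv2.INTER_CUBIC)); print("crop origin",u-[90,70],"scale",400/180)
cv2.imwrite("pics/b.png",np.hstack(out))
```

```text
[510.26131566  16.39807256  92.26208999] [-3.13927211e+00  5.28485752e-04  1.34447359e+00] [ -8.01858892 -79.83691035] [-0.70749358 -0.12356344  0.40014359]
side [339 193]
crop origin [249 123] scale 2.2222222222222223
top [317 213]
crop origin [227 143] scale 2.2222222222222223
```

View pics/b.png

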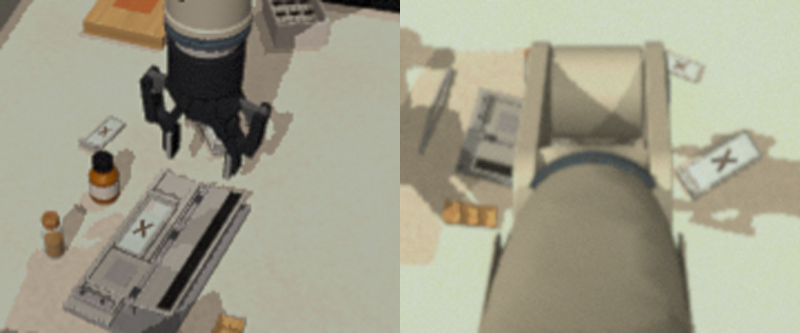

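Run:
```python
from h import *
f=np.load("side1.npz");p=f["p"];d=f["d"]
c=cams.camera_params("side");K=np.array([[c['fx'],0,c['cx']],[0,c['fy'],c['cy']],[0,0,1]])
vv,uu=np.mgrid[165:210,310:375]
u=cv2.undistortPoints(np.c_[uu.ravel(),vv.ravel()].astype(float).reshape(-1,1,2),K,np.array([c['k1'],0,0,0])).reshape(-1,2)
z=d[165:210,310:375].ravel();X=np.c_[u*z[:,None],z]
W=(X-c['t'])@c['R'];P=w2p(W);dark=p[165:210,310:375].max(2).ravel()<75
k=(W[:,2]>60)&(W[:,2]<140)&dark&(z>0)
for lo in range(64,130,6):
    q=k&(W[:,2]>=lo)&(W[:,2]<lo+6)
    for nm,b in(("R",P[:,0]<-8),("L",P[:,0]>=-8)):
        b=b&q
        if b.sum()>2:print(lo,nm,b.sum(),"x",np.percentile(P[b,0],[3,50,97]).round(1),"y",np.percentile(P[b,1],[3,50,97]).round(1))
```

```text
82 L 3 x [23.4 24.  24.1] y [-84.3 -75.7 -70.5]
88 L 7 x [23.2 23.8 24. ] y [-85.3 -79.8 -69.7]
94 R 7 x [-51.4 -47.  -45.2] y [-75.5 -71.4 -69. ]
94 L 11 x [23.2 24.2 34.8] y [-85.7 -72.7 -69.5]
100 R 8 x [-51.7 -50.4 -46.2] y [-80.6 -72.6 -70.5]
100 L 9 x [22.8 23.9 35.4] y [-79.8 -71.6 -68.1]
106 R 10 x [-51.6 -50.3 -45.6] y [-82.2 -72.4 -70.7]
106 L 13 x [22.8 23.6 36.2] y [-85.2 -73.1 -68. ]
112 R 5 x [-51.3 -49.2 -45.4] y [-74.2 -72.9 -71.8]
112 L 7 x [23.1 23.8 31.8] y [-85.2 -72.8 -69. ]
118 R 6 x [-53.9 -50.3 -42.3] y [-72.5 -69.5 -66.7]
118 L 14 x [23.1 24.9 31.9] y [-85.1 -75.4 -66. ]
124 R 14 x [-54.  -46.8 -41.1] y [-80.4 -67.7 -65. ]
124 L 11 x [26.2 30.3 41.6] y [-72.6 -66.8 -64.7]
```

Emit:
drive_tool([
  [0, 0, 1.0, 0],
  [0, 0, 1.0, 0],
  [0, 0, 1.0, 0],
  [0, 0, 0.2, 0],
  [0, 0, 0.2, 0],
  [0, 0, 0.2, 0],
  [0, 0, 0.1, 0],
  [0, 0, 0, 0],
])

```text
clock: 4.45
eef_pos: [511.4, 15.8, 56.2]
tcp_rot: [-3.142, -0.0, 1.344]
contact_force: [-1.0, 0.3, 0.2]
opening: 0.723
```

Emit:
drive_tool([
  [0, 0, 0.1, 0],
  [0, 0, 0.1, 0],
  [0, 0, 0, 0],
])

```text
clock: 4.7
eef_pos: [511.4, 15.8, 54.3]
tcp_rot: [3.141, -0.0, 1.344]
contact_force: [-0.8, 0.2, -0.1]
opening: 0.72
```

Emit:
drive_tool([
  [0, 0, 0.1, 0],
  [0, 0, 0.1, 0],
  [0, 0, 0, 0],
])

```text
clock: 4.95
eef_pos: [511.3, 15.8, 52.1]
tcp_rot: [-3.141, 0.0, 1.344]
contact_force: [0.1, -1.0, -0.6]
opening: 0.723
```

Emit:
drive_tool([
  [0, 0, 0.1, 0],
  [0, 0, 0.1, 0],
  [0, 0, 0, 0],
])

```text
clock: 5.2
eef_pos: [511.2, 15.8, 50.1]
tcp_rot: [-3.141, 0.0, 1.344]
contact_force: [-1.2, -0.4, 1.1]
opening: 0.72
```

Emit:
drive_tool([
  [0, 0, 0.1, 0],
  [0, 0, 0.1, 0],
  [0, 0, 0, 0],
])

```text
clock: 5.45
eef_pos: [511.3, 15.8, 48.1]
tcp_rot: [-3.141, 0.0, 1.344]
contact_force: [-0.4, -0.7, -0.6]
opening: 0.713
```

Emit:
drive_tool([
  [0, 0, 0.1, 0],
  [0, 0, 0.1, 0],
  [0, 0, 0, 0],
])

```text
clock: 5.7
eef_pos: [511.3, 15.9, 46.3]
tcp_rot: [-3.141, 0.0, 1.344]
contact_force: [-1.3, -0.2, 4.0]
opening: 0.72
```

Emit:
drive_tool([
  [0, 0, 0.2, 0],
  [0, 0, 0.2, 0],
  [0, 0, 0.2, 0],
  [0, 0, 0.2, 0],
  [0, 0, 0.2, 0],
  [0, 0, 0, 0],
])

```text
clock: 6.2
eef_pos: [510.4, 16.0, 35.9]
tcp_rot: [-3.14, 0.0, 1.344]
contact_force: [-4.4, 1.3, 6.5]
opening: 0.722
```

Emit:
drive_tool([
  [0, 0, 0.1, 0],
  [0, 0, 0.1, 0],
  [0, 0, 0.1, 0],
  [0, 0, 0.1, 0],
  [0, 0, 0, 0],
  [0, 0, 0, 0],
])

```text
clock: 6.7
eef_pos: [510.6, 16.0, 32.2]
tcp_rot: [-3.14, 0.0, 1.344]
contact_force: [-3.1, 1.2, 8.4]
opening: 0.719
```

Run:
```python
from h import *
s=r.sense();print(s['eef_pos'],w2p(s['eef_pos']),s['contact_force'])
p,d=cams.grab_frame("side");np.savez("side2.npz",p=p,d=d)
c=p[160:290,270:390,::-1]
cv2.imwrite("pics/c.png",cv2.resize(c,None,fx=4.5,fy=4.5,interpolation=cv2.INTER_CUBIC))
for th in(0,.3,.4,.5): # flap far edge candidate ~ 58 mm from hinge, top ~
    print(th)
```

```text
[510.62887165  15.9988721   32.18630193] [ -7.5706528  -80.14319723] [-3.14351833  1.24811624  8.38854473]
0
0.3
0.4
0.5
```

View pics/c.png

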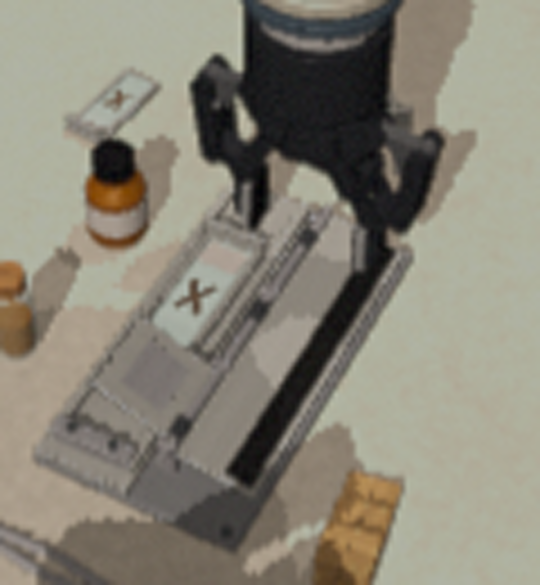

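```bash
cat >> h.py <<'E'
def cloud(d,n="side",box=(150,300,260,400)):
    a,b,e,f=box;c=cams.camera_params(n);K=np.array([[c['fx'],0,c['cx']],[0,c['fy'],c['cy']],[0,0,1]])
    vv,uu=np.mgrid[a:b,e:f]
    u=cv2.undistortPoints(np.c_[uu.ravel(),vv.ravel()].astype(float).reshape(-1,1,2),K,np.array([c['k1'],0,0,0])).reshape(-1,2)
    z=d[a:b,e:f].ravel();W=(np.c_[u*z[:,None],z]-c['t'])@c['R'];P=w2p(W);k=z>0
    return np.c_[P,W[:,2]][k]
def flap(d):
    C=cloud(d)
    for nm,y0,y1 in(("flap",38,72),):
        q=C[(C[:,1]>y0)&(C[:,1]<y1)&(C[:,0]>5)&(C[:,0]<48)&(C[:,2]>15)];print(nm,len(q),"slope",np.arctan(np.polyfit(q[:,0],q[:,2],1)[0]) if len(q)>5 else "",q[:,2].max())
    q=C[(C[:,1]>-58)&(C[:,1]<70)&(C[:,0]<-12)&(C[:,0]>-50)&(C[:,2]>12)&(C[:,2]<50)];print("bar slope",np.arctan(np.polyfit(q[:,0],q[:,2],1)[0]))
E
python3 - <<'E'
from h import *
for k in(0,2): flap(np.load(f"side{k}.npz")["d"])
E
```

```text
flap 220 slope 0.017057966860905948 33.70109977691217
bar slope -0.27711966551438
flap 228 slope 0.2847575574424443 55.425699961777454
bar slope 0.15740555007476228
```

Emit:
drive_tool([
  [0.2, 0, 0, 0],
  [0.2, 0, 0, 0],
  [0.2, 0, 0, 0],
  [0.2, 0, 0, 0],
  [0.2, 0, 0, 0],
  [0.2, 0, 0, 0],
  [0.2, 0, 0, 0],
  [0.2, 0, 0, 0],
  [0.2, 0, 0, 0],
  [0.2, 0, 0, 0],
  [0.2, 0, 0, 0],
  [0.2, 0, 0, 0],
])

```text
clock: 7.75
eef_pos: [516.2, 38.5, 32.3]
tcp_rot: [-3.141, 0.001, 1.345]
contact_force: [-2.6, -5.5, 9.2]
opening: 0.724
```

Run:
```python
from h import *
s=r.sense();print(w2p(s['eef_pos']),s['eef_pos'],s['contact_force'],s['contact_force'][:2]@ex,s['contact_force'][:2]@ey)
p,d=cams.grab_frame("side");np.savez("side3.npz",p=p,d=d);flap(d)
c=p[160:290,270:390,::-1]
cv2.imwrite("pics/d.png",cv2.resize(c,None,fx=4.5,fy=4.5,interpolation=cv2.INTER_CUBIC))
```

```text
[ -7.22178223 -56.94769557] [516.18665324  38.52139574  32.28272437] [-2.60374881 -5.5392999   9.17703555] -1.2909435436726227 -5.983044044970419
flap 224 slope 0.3408216810534708 56.43934821283132
bar slope 0.0749502075140035
```

View pics/d.png

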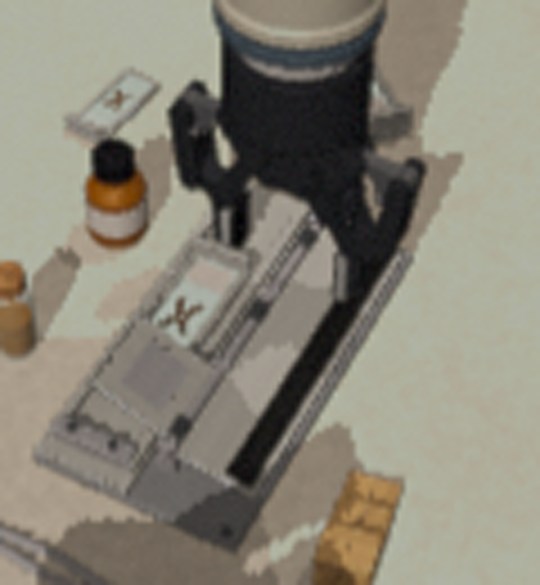

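Emit:
drive_tool([
  [0.2, 0, 0, 0],
  [0.2, 0, 0, 0],
  [0.2, 0, 0, 0],
  [0.2, 0, 0, 0],
  [0.2, 0, 0, 0],
  [0.2, 0, 0, 0],
  [0.2, 0, 0, 0],
  [0.2, 0, 0, 0],
  [0.2, 0, 0, 0],
  [0.2, 0, 0, 0],
  [0.2, 0, 0, 0],
  [0.2, 0, 0, 0],
])

```text
clock: 8.8
eef_pos: [521.5, 61.8, 32.3]
tcp_rot: [-3.141, 0.002, 1.345]
contact_force: [-2.4, -7.5, 9.0]
opening: 0.722
```

Emit:
drive_tool([
  [0.2, 0, 0, 0],
  [0.2, 0, 0, 0],
  [0.2, 0, 0, 0],
  [0.2, 0, 0, 0],
  [0.2, 0, 0, 0],
  [0.2, 0, 0, 0],
  [0.2, 0, 0, 0],
  [0.2, 0, 0, 0],
  [0.2, 0, 0, 0],
  [0.2, 0, 0, 0],
  [0.1, 0, 0, 0],
  [0, 0, 0, 0],
])

```text
clock: 9.8
eef_pos: [526.3, 82.4, 32.3]
tcp_rot: [-3.141, 0.001, 1.345]
contact_force: [-2.7, -5.2, 8.6]
opening: 0.723
```

Emit:
drive_tool([
  [0.1, 0, 0, 0],
  [0.1, 0, 0, 0],
  [0.1, 0, 0, 0],
  [0, 0, 0, 0],
])

```text
clock: 10.13
eef_pos: [526.9, 85.3, 32.3]
tcp_rot: [-3.141, 0.002, 1.345]
contact_force: [-3.9, -4.8, 9.0]
opening: 0.721
```

Run:
```python
from h import *
s=r.sense();print(w2p(s['eef_pos']),s['eef_pos'],s['contact_force'],s['contact_force'][:2]@ex,s['contact_force'][:2]@ey)
```

```text
[-7.25109679 -8.97830126] [526.94885584  85.26793193  32.30859236] [-3.85441124 -4.80127032  8.98049182] -2.6755721035457976 -5.545267947200475
```

Emit:
drive_tool([
  [0.1, 0, 0, 0],
  [0.1, 0, 0, 0],
  [0, 0, 0, 0],
])

```text
clock: 10.38
eef_pos: [527.4, 87.2, 32.3]
tcp_rot: [-3.14, 0.002, 1.345]
contact_force: [-3.5, -5.2, 9.1]
opening: 0.72
```

Emit:
drive_tool([
  [0.1, 0, 0, 0],
  [0, 0, 0, 0],
])

```text
clock: 10.55
eef_pos: [527.6, 88.1, 32.3]
tcp_rot: [-3.14, 0.002, 1.345]
contact_force: [-3.3, -6.1, 8.4]
opening: 0.713
```

Emit:
drive_tool([
  [0.1, 0, 0, 0],
  [0, 0, 0, 0],
])

```text
clock: 10.72
eef_pos: [527.6, 88.4, 32.3]
tcp_rot: [-3.14, 0.003, 1.344]
contact_force: [-4.0, -11.4, 10.5]
opening: 0.723
```

Emit:
drive_tool([
  [0.1, 0, 0, 0],
  [0, 0, 0, 0],
])

```text
clock: 10.88
eef_pos: [527.6, 88.6, 32.3]
tcp_rot: [-3.14, 0.004, 1.345]
contact_force: [-3.3, -18.5, 11.4]
opening: 0.725
```

Emit:
drive_tool([
  [0, 0, 0, 0],
  [0, 0, 0, 0],
  [-0.1, 0, 0, 0],
  [-0.1, 0, 0, 0],
  [-0.1, 0, 0, 0],
  [-0.1, 0, 0, 0],
  [-0.1, 0, 0, 0],
  [-0.1, 0, 0, 0],
  [0, 0, 0, 0],
])

```text
clock: 11.63
eef_pos: [527.8, 85.7, 32.7]
tcp_rot: [3.141, -0.001, 1.343]
contact_force: [-2.0, 5.1, 8.8]
opening: 0.722
```

Run:
```python
from h import *
s=r.sense();print(w2p(s['eef_pos']),s['contact_force'])
p,d=cams.grab_frame("side");np.savez("side4.npz",p=p,d=d);flap(d)
c=p[160:290,270:390,::-1]
cv2.imwrite("pics/e.png",cv2.resize(c,None,fx=4.5,fy=4.5,interpolation=cv2.INTER_CUBIC))
```

```text
[-6.55907992 -8.34595497] [-2.02612501  5.0917805   8.84311597]
flap 231 slope -0.5226343147469132 268.310999250862
bar slope 0.03337711056295832
```

View pics/e.png

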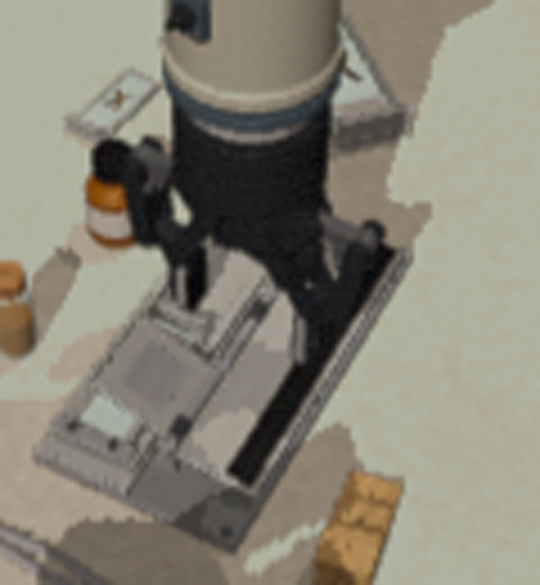

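Emit:
drive_tool([
  [0, 0, -0.1, 0],
  [0, 0, -0.1, 0],
  [0, 0, -0.1, 0],
  [0, 0, -0.1, 0],
  [0, 0, -0.1, 0],
  [0, 0, -0.1, 0],
  [0, 0, -0.1, 0],
  [0, 0, -0.1, 0],
  [0, 0, -0.1, 0],
  [0, 0, -0.1, 0],
  [0, 0, -0.1, 0],
  [0, 0, -0.1, 0],
])

```text
clock: 12.68
eef_pos: [527.3, 84.9, 44.1]
tcp_rot: [-3.141, 0.0, 1.344]
contact_force: [-0.6, 0.2, -0.7]
opening: 0.716
```

Emit:
drive_tool([
  [0, 0, -0.1, 0],
  [0, 0, -0.1, 0],
  [0, 0, -0.1, 0],
  [0, 0, -0.1, 0],
  [0, 0, -0.1, 0],
  [0, 0, -0.1, 0],
  [0, 0, -0.1, 0],
  [0, 0, -0.1, 0],
  [0, 0, -0.1, 0],
  [0, 0, -0.1, 0],
  [0, 0, 0, 0],
])

```text
clock: 13.6
eef_pos: [527.5, 85.0, 54.5]
tcp_rot: [3.141, -0.0, 1.344]
contact_force: [0.4, -0.4, 0.2]
opening: 0.721
```

Emit:
drive_tool([
  [0, 0, -0.5, 0],
  [0, 0, -1, 0],
  [0, 0, -1.5, 0],
  [0, 0, -2, 0],
  [0, 0, -2, 0],
  [0, 0, -2, 0],
  [0, 0, -2, 0],
  [0, 0, -2, 0],
  [0, 0, -2, 0],
  [0, 0, -1, 0],
  [0, 0, -0.5, 0],
  [0, 0, 0, 0],
])

```text
clock: 14.6
eef_pos: [527.8, 85.1, 220.4]
tcp_rot: [3.14, -0.001, 1.344]
contact_force: [0.0, -0.4, -0.6]
opening: 0.718
```

Emit:
drive_tool([
  [-2, 0, 0, 0],
  [-2, 0, 0, 0],
  [-2, 0, 0, 0],
  [-2, 0, 0, 0],
  [-2, 0, 0, 0],
  [-2, 0, 0, 0],
  [-2, 0, 0, 0],
  [-1, 0, 0, 0],
  [0, 0, 0, 0],
])

```text
clock: 15.35
eef_pos: [492.7, -62.4, 218.3]
tcp_rot: [-3.14, 0.0, 1.342]
contact_force: [0.8, 0.7, 0.0]
opening: 0.719
```

Run:
```python
from h import *
p,d=cams.grab_frame("side");np.savez("side5.npz",p=p,d=d);flap(d)
d0=np.load("side0.npz")["d"];p0=np.load("side0.npz")["p"]
c=p[160:290,270:390,::-1]
cv2.imwrite("pics/f.png",cv2.resize(c,None,fx=4.5,fy=4.5,interpolation=cv2.INTER_CUBIC))
C=cloud(d);q=C[(abs(C[:,0]-31)<14)&(C[:,2]>26)&(C[:,1]<28)&(C[:,1]>-90)&(C[:,2]<50)];print("plate y,z",len(q),np.percentile(q[:,1],[5,50,95]),q[:,2].max())
```

```text
flap 224 slope 0.14920007740507638 41.075765797866026
bar slope -0.13091484462938127
plate y,z 30 [ 6.14470856  9.4091336  11.14063744] 34.79313145181337
```

View pics/f.png

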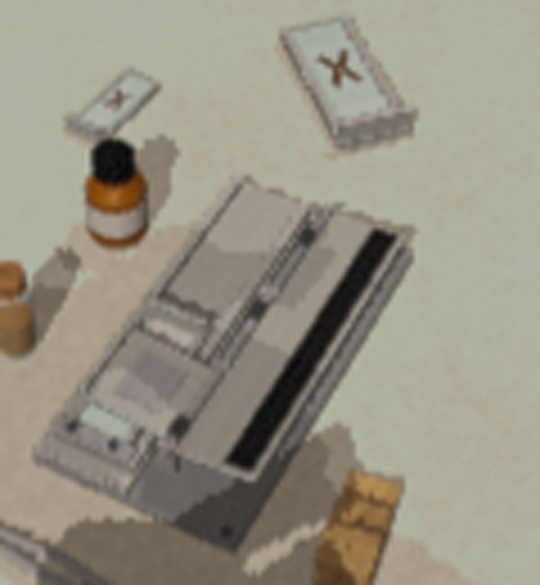

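```bash
python3 -c "
from rig import job;print(job.sign_off())"
```

```text
the job is handed in; nothing more can be done
None
```

The slide press is loaded and the job is handed in, at about 15.4 s on the robot's clock (limit 42 s). The sign-off reports no verdict, so the result below rests on my own checks.

**What I did:** I located the press from the black rubber strip in both camera views. I then lowered the hand with the jaws about 62 mm apart, one finger on the thumb bar and the other behind the carrier's end plate. Pressing the bar raised the flap to about 0.42 rad at 8 to 9 N. I pushed the carrier about 66 mm until the push force rose from 6 N to 18 N at the expected place. Then I backed off about 3 mm, eased the bar up at about 12 mm/s and took the hand away.

**Last checks:**
- **Carrier:** the end plate lies at y of about 6 to 10 mm in the press frame, which matches home. Its highest depth reading was about 35 mm against the 32 mm expected, which I take to be within camera error.
- **Flap:** the slope of the bar changed by about 0.15 rad from rest, and the flap's slope by about 0.13 rad. Both agree with the 0.13 rad expected when it rests on a slide.
- **Bench:** the vial, mountant, pin block and forceps look undisturbed in the last picture. I did not measure them, and the tray, petri dish and guide book were out of that crop.
- **Robot:** it touches nothing, and the wrist force reads about zero.

**Disagreements:** with the flap raised, its slope in the depth image read lower than the bar's (about 0.28 against 0.43 rad). I went by the bar's slope, the force and the 55 mm flap height. In the later looks the arm was in the view and spoiled the slope readings.

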